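# Square up the cafe menu-board frame and hold it

### The job

Holding the scraper block, sweep the three dark wood chips off the plywood board, then put the scraper back down on the counter, off the board. Pick up the red assembly square by its brace, lay it flat in the inside corner of the oak menu-board frame and press it in until one leg is flush with the clamped rail and the other has brought the leaning stile flush, square to the rail. Finish still gripping the square and pressing it against both; leave the cup, pitcher and screw tin alone and keep the fingers off the chips.

Things in the scene. Friction and masses are not known exactly. Their poses are not given: they have to be found in the camera images.
- board: Plywood board, fixed. Origin at counter height under the frame's inside corner (where the inner faces of rail and stile meet when square). x runs along the rail's inner face away from the corner, y where the stile's inner face must come to lie, z up. It spans x -58..220, y -115..275, z 0..18 mm. Two toggle clamps behind the rail (x 70 and 180, y -17..-114) rise 76 mm above it
- rail: Oak rail clamped on the board. In the board's frame x -45..266, y -45..0, z 18..40 mm; its inner face is the plane y = 0. Origin at the inside corner on the board's top, axes as the board's
- stile: Oak stile, 45 mm wide, z 18..40 mm, swivelling level about one screw, stiffly (0.5 N m of friction; stays where left). Origin at the screw, on the board's top, at board x, y = -22.5 mm. Its y axis runs along it, away from the rail; inner face at its own x = 22.5, far end at y = 290 mm. Square when its axes match the board's; at first it leans 0.05 to 0.14 rad towards board +x
- square: Red assembly square, lying flat: legs 150 mm long from the heel, 24 wide, 22 high; a diagonal brace to hold it by, 14 mm wide, 32 high, its middle 90 mm free. 0.2 to 0.4 kg. Origin at the underside below the brace's middle; x and y run along the legs, away from the heel: outer faces at own y = -66 and x = -66 mm; brace along (1,-1,0). Seated, its axes match the board's
- square_heel (a point): Heel (outer corner) of the square at its underside, at (-66, -66, 0) mm in the square's frame; the very tip is notched off by 6 mm
- scraper: Scraper block, pale beech with a black rubber foot, standing on the foot: lower block 150 mm long (its x), 26 thick (its y), up to 26 mm high; above it a grip 90 mm long, 24 thick, up to 66 mm high. About 0.14 kg. Origin at the centre of the underside
- chip1: Dark wood chip, 36 x 24 x 14 mm (x, y, z), loose, 10 g, origin at the centre of its underside; flat on the plywood board. The chips' centres lie 86 to 175 mm along the rail from the corner and 25 to 122 mm out from the rail
- chip2: Another such chip, 36 x 24 x 14 mm
- chip3: Another such chip, 36 x 24 x 14 mm
- cup: Blue coffee cup, 92 mm wide and 60 mm high, with a handle; leave alone. Origin under its centre
- pitcher: Black milk pitcher, 92 mm wide and 95 mm high, with a handle; leave alone. Origin under its centre
- tin: Open steel tin with brass screws, 68 mm wide and 40 mm high; leave alone. Origin under its centre
Things that resemble listed ones, but are neither listed nor needed, are in the scene too. Of the things shaped like the scraper, the beech one is meant. Several things have the shape of the square; the one meant has the colours described above.

How it is judged (in metres and radians):
On the way:
1. all three chips swept off the plywood board with the scraper held in the gripper ((x of chip1 in the frame of board above 0.22 m or x of chip1 in the frame of board below -0.058 m or y of chip1 in the frame of board above 0.275 m or y of chip1 in the frame of board below -0.115 m) and (x of chip2 in the frame of board above 0.22 m or x of chip2 in the frame of board below -0.058 m or y of chip2 in the frame of board above 0.275 m or y of chip2 in the frame of board below -0.115 m) and (x of chip3 in the frame of board above 0.22 m or x of chip3 in the frame of board below -0.058 m or y of chip3 in the frame of board above 0.275 m or y of chip3 in the frame of board below -0.115 m) and contact force between scraper and the fingers above 1 N), for 0.1 s.
At the end, for the whole second after the job is handed in: Chips off the plywood board; scraper let go on the counter, off the board. Square gripped (over 3 N), flat on the board, still, heel within 4 mm of the corner, pressing rail and stile with over 1 N each; square and stile both true to the rail within 0.015 rad, for the last second ((x of chip1 in the frame of board above 0.22 m or x of chip1 in the frame of board below -0.058 m or y of chip1 in the frame of board above 0.275 m or y of chip1 in the frame of board below -0.115 m) and (x of chip2 in the frame of board above 0.22 m or x of chip2 in the frame of board below -0.058 m or y of chip2 in the frame of board above 0.275 m or y of chip2 in the frame of board below -0.115 m) and (x of chip3 in the frame of board above 0.22 m or x of chip3 in the frame of board below -0.058 m or y of chip3 in the frame of board above 0.275 m or y of chip3 in the frame of board below -0.115 m) and (x of scraper in the frame of board above 0.22 m or x of scraper in the frame of board below -0.058 m or y of scraper in the frame of board above 0.275 m or y of scraper in the frame of board below -0.115 m) and height (world z) of scraper below 0.04 m and contact force between scraper and the arm below 0.1 N and contact force between scraper and the fingers below 0.1 N and contact force between square and the fingers above 3 N and contact force between square and rail above 1 N and contact force between square and stile above 1 N and horizontal distance between square_heel and board below 0.004 m and height (world z) of square_heel below 0.023 m and angle between square's own z axis and vertical below 0.05 rad and angle between the x axis of square and the x axis of rail, either way round below 0.015 rad and angle between the y axis of stile and the y axis of rail, either way round below 0.015 rad and linear speed of square below 0.01 m/s); the arm keeps its last pose, push and grip.
It fails at once if the cup is moved by more than 15 mm (distance of cup from where it was at the start of the episode above 0.015 m).
It fails at once if the pitcher is moved by more than 15 mm (distance of pitcher from where it was at the start of the episode above 0.015 m).
It fails at once if the tin is moved by more than 15 mm (distance of tin from where it was at the start of the episode above 0.015 m).
It fails at once if a finger touches a chip: they are swept with the scraper (contact force between any of chip1, chip2, chip3 and the fingers above 0.3 N).
It also fails if it takes over 69 s, if anything falls off the work surface, if the arm or the gripper's body presses on something with over 40 N, if the wrist force passes 120 N, or if a joint passes its speed limit or range.

### The arm

A 6-joint arm with a two-finger parallel gripper is mounted at the origin on the work surface. World frame = base frame: x ahead of the robot, y to its left, z up, the work surface at z = 0. Lengths are in mm, angles in rad, forces in N, time in s.
With the tool pointing down it reaches from about 425 to 950 mm from the base axis. Payload 3.5 kg.
Tool frame: the origin (TCP) lies on the centre line of the jaws, within the pads' length; the fingertips stand 25 mm ahead of it and the grasp point (between the pads) lies 6 mm ahead of it (ctrl.nose_length is the z of the fingertips in the tool frame, in mm); z points along the fingers, y is the direction in which the jaws open and shut (so a half turn about z gives the same grasp; the last joint's range is limited). The gripper opens to 85 mm and grips with 20 to 120 N. Pads are 22 mm wide; open, the fingers measure 114 mm over their backs; the gripper's body (76 mm by 85 mm) begins 54 mm behind the grasp point. The pads swing forward as they close: fully open they stand 13 mm farther back than shut.
Start: joints at [0.955, 0.286, 1.577, -0, 1.279, -0.15], TCP at [303.131, 603.09, 256.325] pointing down, gripper open.
Joint ranges: [-2.77, 2.77], [-0.9, 2.22], [0.21, 2.48], [-1.53, 4.67], [0.24, 2.81], [-2.84, 2.84]. Speed limits (rad/s): [2.79, 2.79, 3.14, 3.14, 3.14, 3.14].

### API

Orientations are given as a rotation vector (axis times angle).
In Python, from cell import ctrl gives the robot as it stands.
- The arm moves only by the tool arm_command, never from a script. Its argument "motion" is a list of rows, each a list of 3 entries, a list of its own where there are three numbers: the finger opening in mm, from 0 to 85.4, then the shift along the tool's x, y, z in mm, then the turn about the tool's z in degrees. In form: [[fingers, [dx, dy, dz], yaw], ...]. A call has 1 to 12 rows; each row is the pose to reach, as a shift and turn from the pose measured when the call began, along the tool's axes at that moment; what a row does not reach only later rows make up. A row lasts 1/12 s, in which the tool goes at most 41.7 mm and 7.16 degrees, less where a joint would pass 70% of its speed; a pose out of reach is approached as far as the arm can. A call with a gripper value outside its range is refused whole. The fingers move at their own pace and stop on an object; the grip force is fixed at half the most. Time passes only in rows, so rows that repeat a pose let the fingers close. It gives the time, the measured TCP pose, the force and the opening at its end, in the units of the state.
- ctrl.read_state(): the state, without advancing time (a new reading comes with each control period).
- ctrl.capture(name): name is "scene" or "top" or "wrist"; returns a dict with "frame" (384x512x3 uint8, red, green, blue), "fx", "fy", "cx", "cy" (pixels), "xyz" and "rotation" of the camera in the world. Camera axes: x right, y down, z forward; pixel columns grow to the right and rows downward; lengths in mm; the calibration is good to about 2 mm. A picture is of the moment at which its call begins. There is no depth.
- ctrl.finish_job(): hands the job in, once; it reports no verdict.
Trained networks look in the newest picture that a camera, given by its name, has taken for a name from the list of things; names that differ only in an ending like _2 or _b are one class to them, and where a whole thing is asked for, a point or a joint stands for the part that bears it (a point fixed in the world has none). Each returns a list of dicts, best first, with "conf" (0 to 1); they miss things now and then, are a little off and sometimes report something else, mostly with a low value. They report only what shows in the picture. A call takes as long as a camera call. They do not tell look-alikes from the thing itself.
- ctrl.recognise(camera, thing): "location" ([column, row] in pixels, amid what is visible of it).
- ctrl.mark_of(camera, thing): "location" ([column, row] in pixels: a listed point, or the origin of a listed thing).
The state is a dict: "time": time; "q": joint angles; "joint_vel": joint speeds; "joint_torque": joint torques, N m; "tcp_pos": TCP position; "orientation": TCP orientation; "ft_force": force on the tool from outside, world axes, zero at the start; "wrist_torque": the same for the moment, N m; "grip_width": finger opening in mm.
Only numpy, scipy, OpenCV 4.12 (cv2) and the standard library are available. Lean on these libraries where they do the work, as an engineer would, in place of code of your own. Each camera call takes 0.05 s, during which the arm holds its last target.

## Working session

There is one attempt and no reset: what is moved stays moved. The work goes in short steps, Python scripts to look and compute and a tool call to move; the robot and the scene stay as the last step left them, time stands still between calls to the robot, and variables do not carry over. Pictures are saved under pics/ and viewed, and the job is handed in when it is done.

Besides the shell and the picture viewer there is one more tool, called after ">>>" as a command line: name --argument value ..., lists and objects as JSON in quotes. arm_command: Moves the arm, as the interface text tells. Its arguments: {"type":"object","properties":{"motion":{"type":"array","items":{"type":"array"}}},"required":["motion"]}

```bash
ls; mkdir -p pics; python3 - <<'E'
from cell import ctrl
import cv2,json
print(ctrl.read_state())
for n in ["scene","top","wrist"]:
    c=ctrl.capture(n)
    cv2.imwrite(f"pics/{n}0.png",c["frame"][:,:,::-1])
    print(n,c["fx"],c["fy"],c["cx"],c["cy"],c["xyz"],c["rotation"])
E
```

```text
pics
{'time': 0.0, 'q': array([ 9.55003514e-01,  2.87218484e-01,  1.57818038e+00, -8.30564317e-07,
        1.27860652e+00, -1.49988626e-01]), 'joint_vel': array([-0.00122015,  0.00088246,  0.00138526, -0.00101802, -0.00020385,
       -0.00104296]), 'joint_torque': array([-1.50781369e-03, -4.06004190e+01, -2.92617667e+01, -2.91580191e-04,
        6.00867206e-03, -6.51954863e-06]), 'tcp_pos': array([302.78631122, 602.60649862, 254.91006266]), 'orientation': array([-0.72487789, -3.05589362,  0.00351494]), 'ft_force': array([-0.6941737 , -0.96849976, -0.05565906]), 'wrist_torque': array([ 0.03714155,  0.00370652, -0.01149282]), 'grip_width': 85.38413625658319}
scene 389.22023389960304 389.22023389960304 255.40332384521275 193.02682471236207 [1221.17755193 -565.89007604  887.77680736] [-2.12649247 -1.06786737  0.44953737]
top 389.50374441047916 389.50374441047916 257.15586957809853 196.83541414995807 [ 330.82181519  -48.59510903 1369.30559636] [-2.15639156  2.12001747 -0.15471307]
wrist 293.94076167471246 293.94076167471246 253.99642694770955 194.49740789930087 [241.75057647 633.84590236 373.39012565] [2.46884232 1.52183319 0.20674617]
```

View pics/scene0.png

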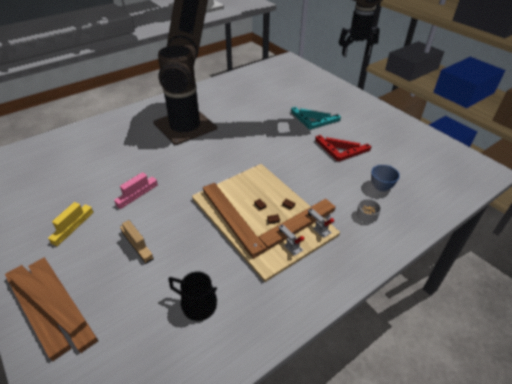

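View pics/top0.png

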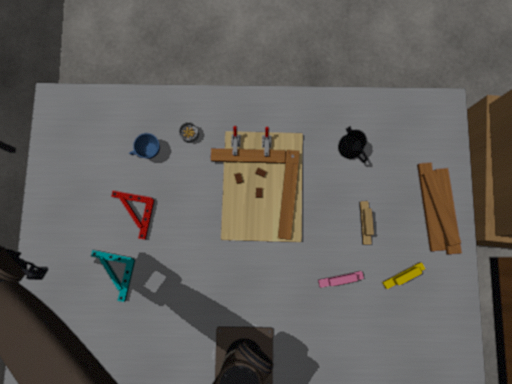

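View pics/wrist0.png

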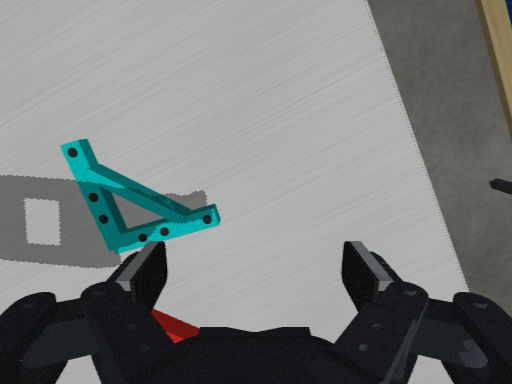

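```bash
cat > h.py <<'E'
from cell import ctrl
import numpy as np,cv2
from scipy.spatial.transform import Rotation as R
def ray(c,uv):
    d=np.array([(uv[0]-c["cx"])/c["fx"],(uv[1]-c["cy"])/c["fy"],1.])
    return np.array(c["xyz"]),R.from_rotvec(c["rotation"]).apply(d)
def onz(c,uv,z):
    o,d=ray(c,uv); return (o+d*(z-o[2])/d[2])[:3]
def proj(c,p):
    q=R.from_rotvec(c["rotation"]).inv().apply(np.atleast_2d(p)-c["xyz"])
    return np.c_[c["fx"]*q[:,0]/q[:,2]+c["cx"],c["fy"]*q[:,1]/q[:,2]+c["cy"]]
def save(c,n,crop=None,s=1,pts=None):
    f=c["frame"][:,:,::-1].copy()
    if crop: f=f[crop[1]:crop[3],crop[0]:crop[2]]
    f=cv2.resize(f,None,fx=s,fy=s,interpolation=cv2.INTER_CUBIC)
    if pts is not None:
        for p in pts:
            p=(np.array(p)-(crop[:2] if crop else (0,0)))*s
            cv2.circle(f,tuple(int(round(v)) for v in p),2,(0,255,0),-1)
    cv2.imwrite("pics/"+n,f)
def shift(target_xyz,yaw_deg=0):
    s=ctrl.read_state()
    r=R.from_rotvec(s["orientation"])
    return r.inv().apply(np.array(target_xyz)-s["tcp_pos"])
E
python3 - <<'E'
from h import *
Z=dict(board=0,rail=18,stile=18,square=0,square_heel=0,scraper=0,chip1=18,cup=0,pitcher=0,tin=0)
for n in ["top","scene"]:
    c=ctrl.capture(n); print(n)
    for t,z in Z.items():
        for d in ctrl.mark_of(n,t)[:4]:
            if d["conf"]>.15: print(t,round(d["conf"],2),np.round(d["location"],1),np.round(onz(c,d["location"],z),0)[:2])
    if n=="top": save(c,"top1.png",(100,110,380,260),2.8)
    else: save(c,"scene1.png",(100,80,420,320),2.5)
E
```

```text
top
board 0.62 [288.2 164.2] [ 662. -145.]
rail 0.9 [285.1 161.1] [ 669. -133.]
stile 0.72 [295.5 156.6] [ 686. -170.]
stile 0.56 [288.1 165. ] [ 655. -144.]
stile 0.47 [350.4 147.2] [ 724. -366.]
square 0.92 [114.  272.6] [268. 455.]
square 0.8 [132.8 212.6] [478. 404.]
square_heel 0.96 [134.5 258.6] [317. 387.]
square_heel 0.85 [155.4 197.8] [532. 327.]
scraper 0.83 [342.1 280.7] [ 254. -333.]
scraper 0.78 [402.8 277. ] [ 271. -541.]
scraper 0.72 [361.  223.9] [ 451. -402.]
scraper 0.28 [132.  212.6] [478. 407.]
chip1 0.58 [258.8 173.7] [622. -40.]
chip1 0.56 [255.9 192.8] [553. -31.]
chip1 0.37 [238.9 177.8] [606.  30.]
chip1 0.24 [151.7 148.4] [708. 345.]
cup 0.79 [153.1 152.1] [699. 345.]
pitcher 0.8 [347.2 146.9] [ 730. -358.]
tin 0.78 [191.9 134. ] [770. 207.]
scene
board 0.68 [255.  245.3] [ 656. -139.]
rail 0.8 [258.5 242.4] [ 665. -133.]
stile 0.62 [252.7 251.1] [ 680. -165.]
square 0.74 [311.7 112.9] [232. 476.]
square 0.61 [337.3 144.7] [454. 402.]
square_heel 0.87 [308.5 131.4] [324. 374.]
scraper 0.79 [ 73.1 227.3] [ 274. -537.]
scraper 0.67 [137.  243.9] [ 448. -410.]
chip1 0.69 [286.1 206.4] [602.  23.]
chip1 0.62 [271.5 216.9] [609. -42.]
chip1 0.39 [264.2 204.5] [554. -27.]
cup 0.83 [382.6 185.9] [708. 359.]
pitcher 0.61 [200.  302.9] [ 721. -362.]
tin 0.89 [367.5 214. ] [766. 219.]
tin 0.6 [254.4 246. ] [ 657. -142.]
```

View pics/top1.png

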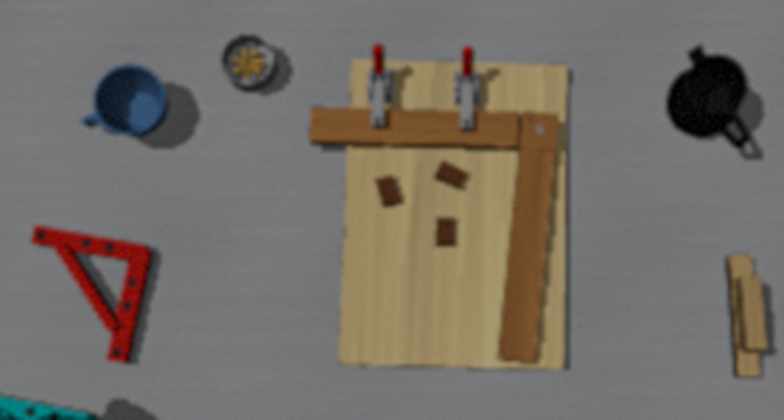

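View pics/scene1.png

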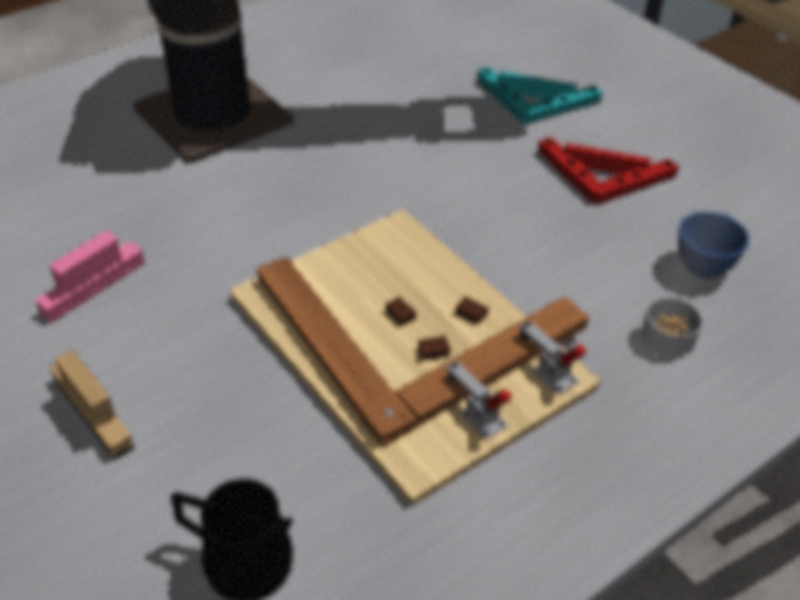

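```bash
python3 - <<'E'
from h import *
c=ctrl.capture("top")
f=lambda p:np.array(p)/2.8+[100,110]-0.3
P={}
for n,p,z in [("TL",(350,60),18),("TR",(568,66),18),("BR",(565,368),18),("BL",(340,363),18),("railL",(311,143),40),("railR",(518,149),40),("stTopIn",(521,150),40),("stBotIn",(500,358),40),("scr a",(728,258),26),("scr b",(750,255),26),("scr c",(760,376),26),("scr d",(737,376),26),("g a",(738,280),66),("g b",(757,277),66),("g c",(767,349),66),("g d",(747,352),66)]:
    P[n]=onz(c,f(p),z); print(n,np.round(P[n]))
# board fit
B=np.array([[220,-115],[-58,-115],[-58,275],[220,275]]);W=np.array([P[k][:2] for k in("TL","TR","BR","BL")])
bm,wm=B.mean(0),W.mean(0)
H=(B-bm).T@(W-wm);U,S,V=np.linalg.svd(H);Rm=V.T@U.T
t=wm-Rm@bm;print("board",t,np.degrees(np.arctan2(Rm[1,0],Rm[0,0])), "res",W-(B@Rm.T+t))
for z in[40]:
  for k in P:
    print(k,np.round(Rm.T@(P[k][:2]-t)))
E
```

```text
TL [776.  86.  18.]
TR [ 773. -195.   18.]
BR [ 387. -191.   18.]
BL [388.  86.  18.]
railL [660. 129.  40.]
railR [ 657. -130.   40.]
stTopIn [ 656. -134.   40.]
stBotIn [ 396. -110.   40.]
scr a [ 526. -392.   26.]
scr b [ 530. -420.   26.]
scr c [ 381. -428.   26.]
scr d [ 380. -400.   26.]
g a [ 493. -394.   66.]
g b [ 497. -416.   66.]
g c [ 411. -426.   66.]
g d [ 407. -402.   66.]
board [ 660.32235083 -135.15104548] 89.60959363354966 res [[-0.49906102  1.48229069]
 [-2.33188564 -1.00960677]
 [ 1.68956976  0.09095396]
 [ 1.1413769  -0.56363788]]
TL [ 221. -114.]
TR [ -59. -113.]
BR [-58. 273.]
BL [219. 274.]
railL [264.   2.]
railR [5. 4.]
stTopIn [1. 5.]
stBotIn [ 23. 264.]
scr a [-258.  133.]
scr b [-286.  129.]
scr c [-295.  278.]
scr d [-267.  278.]
g a [-260.  165.]
g b [-282.  161.]
g c [-293.  247.]
g d [-269.  251.]
```

```bash
cat >> h.py <<'E'
def plan(x,y,z,jaw_deg):
    """shift and yaw so TCP at x,y,z with tool y axis along world angle jaw_deg (mod 180)"""
    s=ctrl.read_state(); r=R.from_rotvec(s["orientation"])
    ya=r.apply([0,1,0]); cur=np.degrees(np.arctan2(ya[1],ya[0]))
    d=(jaw_deg-cur+90)%180-90
    print("tcp",np.round(s["tcp_pos"],1),"tilt",np.round(r.apply([0,0,1]),4),"jaw",round(cur,2),"q6",round(s["q"][5],2),
      "shift",np.round(shift([x,y,z]),1),"turn",round(-d,2))
E
python3 - <<'E'
from h import *
plan(540,-20,300,90)
plan(454,-410,255,94)
E
```

```text
tcp [303.1 603.1 256.3] tilt [-0. -0. -1.] jaw 63.32 q6 -0.15 shift [-491.5 -450.4  -43.7] turn -26.68
tcp [303.1 603.1 256.3] tilt [-0. -0. -1.] jaw 63.32 q6 -0.15 shift [-589.8 -837.4    1.3] turn -30.68
```

>>> arm_command --motion '[[85,[-491,-450,-44],-26.7],[85,[-491,-450,-44],-26.7],[85,[-491,-450,-44],-26.7],[85,[-491,-450,-44],-26.7],[85,[-491,-450,-44],-26.7],[85,[-491,-450,-44],-26.7],[85,[-491,-450,-44],-26.7],[85,[-491,-450,-44],-26.7],[85,[-491,-450,-44],-26.7],[85,[-491,-450,-44],-26.7],[85,[-491,-450,-44],-26.7],[85,[-491,-450,-44],-26.7]]'

```text
time: 2.3
tcp_pos: [480.3, 135.6, 289.8]
orientation: [-0.001, 3.14, 0.0]
ft_force: [0.9, -0.2, -0.5]
grip_width: 85.2
```

```bash
python3 - <<'E'
from h import *
plan(540,-20,300,90)
plan(454,-410,255,94)
E
```

```text
tcp [480.3 135.6 289.8] tilt [ 1.2e-03  1.0e-04 -1.0e+00] jaw 90.02 q6 -1.5 shift [ -59.6 -155.6  -10.1] turn 0.02
tcp [480.3 135.6 289.8] tilt [ 1.2e-03  1.0e-04 -1.0e+00] jaw 90.02 q6 -1.5 shift [  26.5 -545.6   34.7] turn -3.98
```

>>> arm_command --motion '[[85,[-60,-156,-10],0],[85,[-60,-156,-10],0],[85,[-60,-156,-10],0],[85,[-60,-156,-10],0],[85,[-60,-156,-10],0]]'

```text
time: 2.72
tcp_pos: [542.2, -26.3, 300.7]
orientation: [0.009, 3.138, -0.005]
ft_force: [0.4, 0.9, 0.2]
grip_width: 85.0
```

```bash
python3 - <<'E'
from h import *
c=ctrl.capture("wrist"); save(c,"w1.png",None,1.5)
np.save("w1.npy",c,allow_pickle=True)
for t in ["chip1","rail","stile","board"]:
    for d in ctrl.mark_of("wrist",t)[:4]:
        print(t,round(d["conf"],2),np.round(d["location"],1),np.round(onz(c,d["location"],18),0)[:2])
plan(454,-410,255,94)
E
```

```text
chip1 0.81 [293.2 202.8] [600.  29.]
chip1 0.66 [243.3 168.4] [550. -42.]
rail 0.58 [182.7 241.7] [ 660. -134.]
stile 0.88 [168.4 254.3] [ 680. -157.]
board 0.8 [182.9 235.5] [ 650. -133.]
tcp [539.9 -19.2 299.7] tilt [ 7.e-04  7.e-04 -1.e+00] jaw 90.09 q6 -1.8 shift [  86.5 -390.7   44.3] turn -3.91
```

View pics/w1.png

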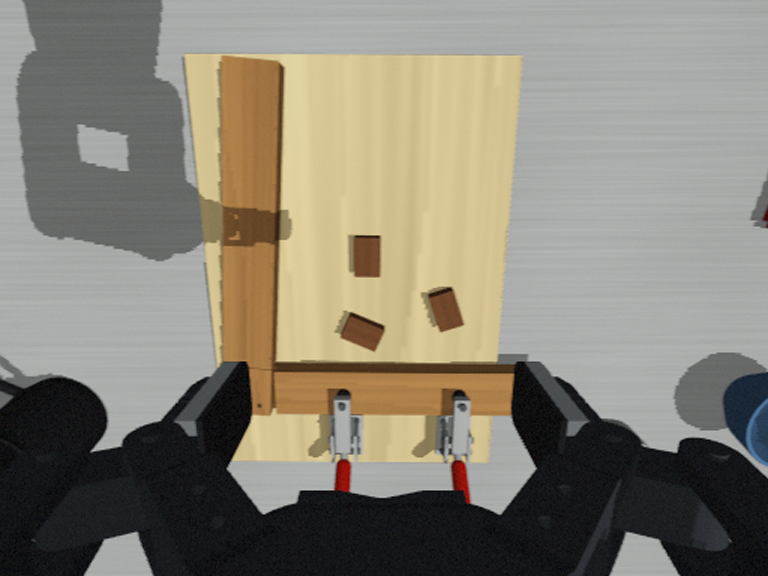

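```bash
python3 - <<'E'
from h import *
c=np.load("w1.npy",allow_pickle=True).item()
f=lambda p:(np.array(p)+.5)/1.5-.5
P={}
for n,p,z in [("BL",(184,55),18),("BR",(522,56),18),("L",(216,362),18),("R",(498,362),18),("FL",(490,461),18),("railinA",(278,374),40),("railinB",(511,375),40),("railbotA",(280,363),18),("railbotB",(495,363),18),("stIn far",(278,66),40),("stIn near",(274,360),40),("stOut far",(222,57),40),("stOut near",(222,355),40),
 ("c1",(355,236),32),("c1",(380,236),32),("c1",(380,277),32),("c1",(356,277),32),
 ("c2",(349,314),32),("c2",(385,328),32),("c2",(376,351),32),("c2",(341,335),32),
 ("c3",(430,295),32),("c3",(451,289),32),("c3",(464,324),32),("c3",(442,331),32)]:
    w=onz(c,f(p),z); print(n,np.round(w[:2],1), "board", np.round([w[1]+135,660-w[0]],1))
E
```

```text
BL [ 384.3 -187.9] board [-52.9 275.7]
BR [387.   89.3] board [224.3 273. ]
L [ 658.6 -191.6] board [-56.6   1.4]
R [660.   87.7] board [222.7   0. ]
FL [774.3  86.7] board [ 221.7 -114.3]
railinA [ 661.1 -125.2] board [ 9.8 -1.1]
railinB [663.2  94.6] board [229.6  -3.2]
railbotA [ 660.  -128.1] board [ 6.9 -0. ]
railbotB [661.1  84.8] board [219.8  -1.1]
stIn far [ 397.4 -106.5] board [ 28.5 262.6]
stIn near [ 646.7 -127.9] board [ 7.1 13.3]
stOut far [ 390.8 -149.6] board [-14.6 269.2]
stOut near [ 641.4 -176. ] board [-41.   18.6]
c1 [532. -50.] board [ 85. 128.]
c1 [532.1 -28. ] board [107.  127.9]
c1 [569.3 -28.3] board [106.7  90.7]
c1 [569.2 -50. ] board [85.  90.8]
c2 [604.4 -57.2] board [77.8 55.6]
c2 [618.4 -24. ] board [111.   41.6]
c2 [641.5 -32.6] board [102.4  18.5]
c2 [625.1 -65.3] board [69.7 34.9]
c3 [586.5  17.3] board [152.3  73.5]
c3 [580.9  36.2] board [171.2  79.1]
c3 [614.8  49.6] board [184.6  45.2]
c3 [621.6  29.3] board [164.3  38.4]
```

>>> arm_command --motion '[[85,[86,-391,100],-4],[85,[86,-391,100],-4],[85,[86,-391,100],-4],[85,[86,-391,100],-4],[85,[86,-391,100],-4],[85,[86,-391,100],-4],[85,[86,-391,100],-4],[85,[86,-391,100],-4],[85,[86,-391,100],-4],[85,[86,-391,100],-4],[85,[86,-391,100],-4],[85,[86,-391,100],-4]]'

```text
time: 3.97
tcp_pos: [454.4, -409.9, 198.3]
orientation: [0.111, -3.139, -0.004]
ft_force: [0.3, 1.0, -0.9]
grip_width: 84.6
```

```bash
python3 - <<'E'
from h import *
c=ctrl.capture("wrist"); save(c,"w2.png",None,1.5)
np.save("w2.npy",c,allow_pickle=True)
for d in ctrl.mark_of("wrist","scraper")[:4]:
        print(round(d["conf"],2),np.round(d["location"],1),np.round(onz(c,d["location"],0),0)[:2])
plan(454,-410,160,94)
E
```

```text
0.87 [251.2 174.5] [ 452. -413.]
tcp [ 455.4 -408.6  199.5] tilt [ 8.0e-04  1.4e-03 -1.0e+00] jaw 94.19 q6 -2.54 shift [ 1.5 -1.4 39.5] turn 0.19
```

View pics/w2.png

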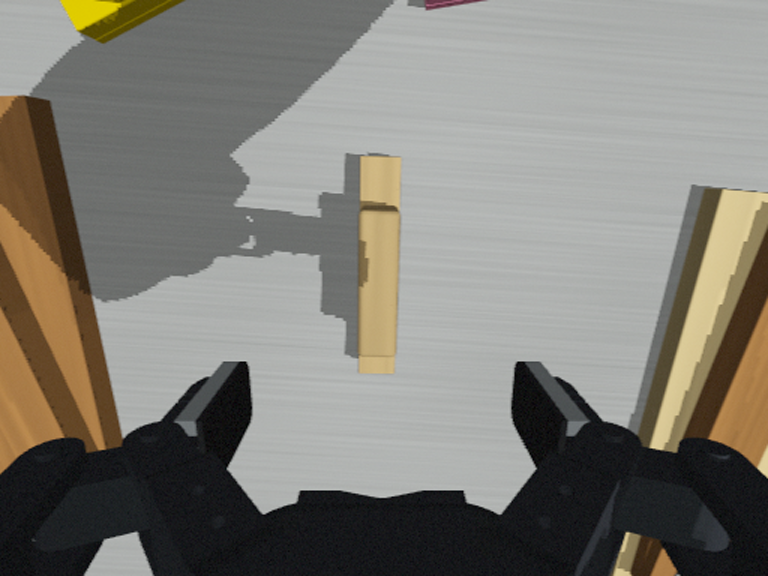

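```bash
python3 - <<'E'
from h import *
c=np.load("w2.npy",allow_pickle=True).item()
f=lambda p:(np.array(p)+.5)/1.5-.5
for n,p,z in [("g",(360,210),66),("g",(400,212),66),("g",(397,357),66),("g",(359,356),66),("b",(361,156),26),("b",(401,157),26),("b",(394,374),26),("b",(359,373),26)]:
    print(n,np.round(onz(c,f(p),z)[:2],1))
E
```

```text
g [ 409.5 -424.5]
g [ 409.  -402.1]
g [ 497.1 -396.7]
g [ 498.1 -420.1]
b [ 379.6 -427.4]
b [ 378.5 -402.2]
b [ 528.3 -394.9]
b [ 529.2 -420.2]
```

>>> arm_command --motion '[[85,[1.8,-2.4,40],1.2],[85,[1.8,-2.4,80],1.2],[85,[1.8,-2.4,115],1.2],[85,[1.8,-2.4,135],1.2],[85,[1.8,-2.4,146],1.2],[85,[1.8,-2.4,146],1.2],[15,[1.8,-2.4,146],1.2],[15,[1.8,-2.4,146],1.2],[15,[1.8,-2.4,146],1.2],[15,[1.8,-2.4,146],1.2],[15,[1.8,-2.4,146],1.2],[15,[1.8,-2.4,146],1.2]]'

```text
time: 5.07
tcp_pos: [454.5, -411.7, 55.0]
orientation: [-0.082, 3.138, -0.001]
ft_force: [0.0, 0.8, 2.7]
grip_width: 23.6
```

>>> arm_command --motion '[[15,[0,0,0],0],[15,[0,0,0],0],[15,[0,0,0],0]]'

```text
time: 5.32
tcp_pos: [454.4, -411.8, 55.0]
orientation: [-0.082, 3.138, -0.001]
ft_force: [-1.0, 0.2, 1.0]
grip_width: 23.7
```

```bash
python3 - <<'E'
from h import *
c=ctrl.capture("wrist"); save(c,"w3.png")
plan(453,-411,200,93)
E
```

```text
tcp [ 454.4 -411.8   55. ] tilt [ 2.4e-03 -7.0e-04 -1.0e+00] jaw 92.97 q6 -2.53 shift [   1.     0.8 -145. ] turn -0.03
```

View pics/w3.png

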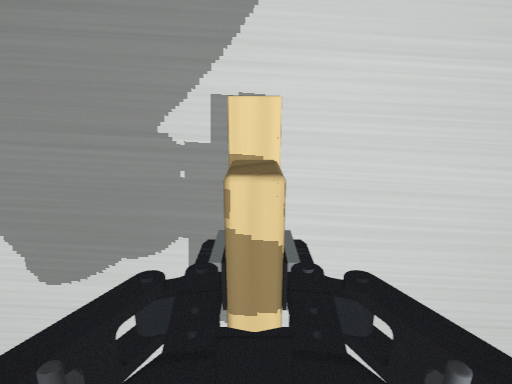

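>>> arm_command --motion '[[15,[0,0,-20],0],[15,[0,0,-50],0],[15,[0,0,-85],0],[15,[0,0,-90],0],[15,[0,0,-90],0]]'

```text
time: 5.78
tcp_pos: [455.4, -413.3, 148.3]
orientation: [-0.081, 3.134, -0.009]
ft_force: [0.4, -0.3, -0.9]
grip_width: 23.4
```

```bash
python3 - <<'E'
from h import *
plan(578.9,-81.9,145,89.6)
E
```

```text
tcp [ 455.4 -413.3  148.3] tilt [ 0.0064 -0.0058 -1.    ] jaw 92.98 q6 -2.53 shift [-140.5  324.6    2.2] turn 3.38
```

>>> arm_command --motion '[[15,[-140.5,324.5,2],3.4],[15,[-140.5,324.5,2],3.4],[15,[-140.5,324.5,2],3.4],[15,[-140.5,324.5,2],3.4],[15,[-140.5,324.5,2],3.4],[15,[-140.5,324.5,2],3.4],[15,[-140.5,324.5,2],3.4],[15,[-140.5,324.5,2],3.4],[15,[-140.5,324.5,2],3.4],[15,[-140.5,324.5,2],3.4],[15,[-140.5,324.5,2],3.4],[15,[-140.5,324.5,2],3.4]]'

```text
time: 6.78
tcp_pos: [577.8, -82.1, 143.3]
orientation: [0.011, 3.138, -0.008]
ft_force: [0.3, 0.1, -2.4]
grip_width: 23.1
```

```bash
python3 - <<'E'
from h import *
c=ctrl.capture("wrist"); save(c,"w4.png",None,1.5)
plan(578.9,-81.9,74,89.6)
E
```

```text
tcp [577.9 -82.7 143.7] tilt [ 0.004  -0.0054 -1.    ] jaw 89.52 q6 -1.87 shift [-0.7  1.2 69.7] turn -0.08
```

View pics/w4.png

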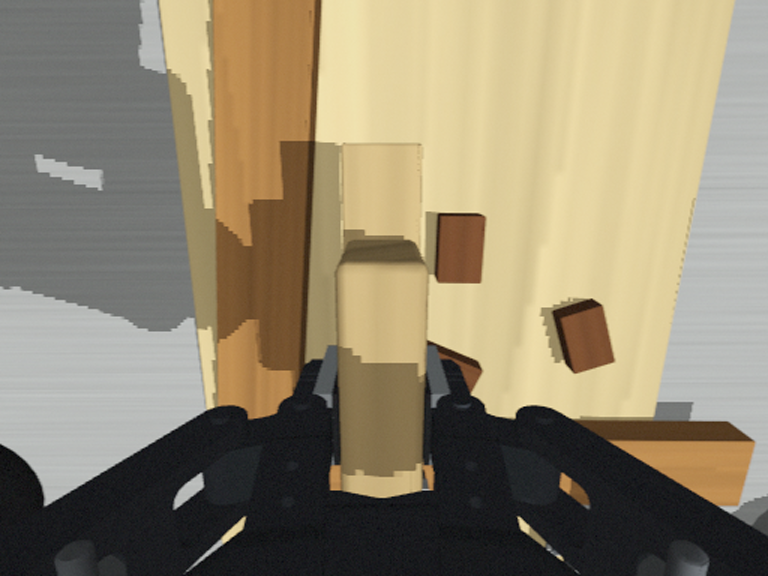

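>>> arm_command --motion '[[15,[-0.7,0,30],0],[15,[-0.7,0,55],0],[15,[-0.7,0,66],0],[15,[-0.7,0,69.5],0],[15,[-0.7,0,69.5],0],[15,[-0.7,0,69.5],0]]'

```text
time: 7.33
tcp_pos: [579.4, -83.8, 75.0]
orientation: [0.015, 3.136, -0.009]
ft_force: [-0.4, 0.1, -1.2]
grip_width: 23.8
```

```bash
python3 - <<'E'
from h import *
plan(579.9,75,73.8,89.6)
plan(580.3,115,73.8,89.6)
E
```

```text
tcp [579.4 -83.8  75. ] tilt [ 0.0055 -0.0057 -1.    ] jaw 89.46 q6 -1.87 shift [  1.  158.8   0.3] turn -0.14
tcp [579.4 -83.8  75. ] tilt [ 0.0055 -0.0057 -1.    ] jaw 89.46 q6 -1.87 shift [1.000e+00 1.988e+02 1.000e-01] turn -0.14
```

>>> arm_command --motion '[[15,[0.5,10,0.5],0],[15,[0.5,20,0.5],0],[15,[0.5,30,0.5],0],[15,[0.5,40,0.5],0],[15,[0.5,50,0.5],0],[15,[0.5,60,0.5],0],[15,[0.5,70,0.5],0],[15,[0.5,80,0.5],0],[15,[0.5,90,0.5],0],[15,[0.5,100,0.5],0]]'

```text
time: 8.17
tcp_pos: [579.9, 17.3, 74.0]
orientation: [0.015, 3.136, -0.009]
ft_force: [0.9, -0.2, -1.8]
grip_width: 23.3
```

```bash
python3 - <<'E'
from h import *
c=ctrl.capture("wrist"); save(c,"w5.png",None,1.5)
plan(580,115,73.8,89.6)
E
```

```text
tcp [579.7  18.8  73.9] tilt [ 0.0053 -0.0046 -1.    ] jaw 89.52 q6 -1.7 shift [ 0.5 96.2 -0.3] turn -0.08
```

View pics/w5.png

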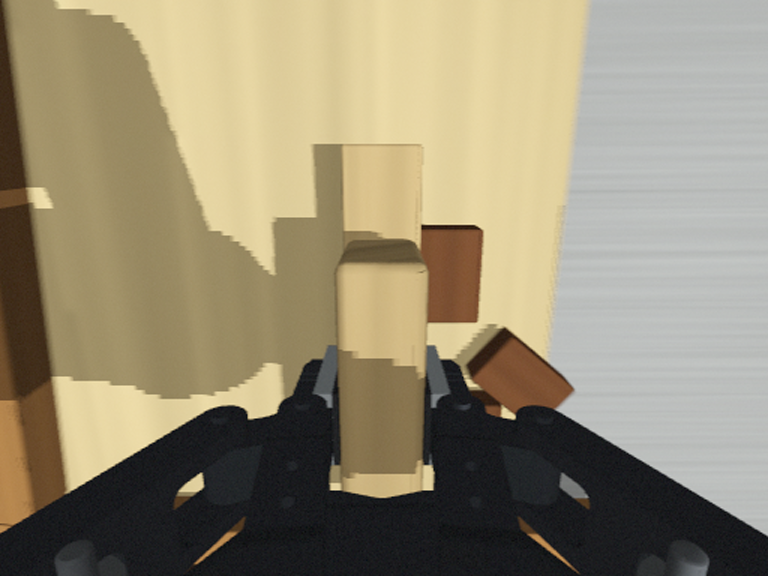

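>>> arm_command --motion '[[15,[0.5,10,0],0],[15,[0.5,20,0],0],[15,[0.5,30,0],0],[15,[0.5,40,0],0],[15,[0.5,50,0],0],[15,[0.5,60,0],0],[15,[0.5,70,0],0],[15,[0.5,80,0],0],[15,[0.5,90,0],0],[15,[0.5,100,0],0],[15,[0.5,104,0],0],[15,[0.5,104,0],0]]'

```text
time: 9.22
tcp_pos: [580.0, 123.9, 73.4]
orientation: [0.011, 3.136, -0.007]
ft_force: [-0.4, -0.1, -1.4]
grip_width: 23.5
```

```bash
python3 - <<'E'
from h import *
c=ctrl.capture("wrist"); save(c,"w6.png",None,1.5)
c=ctrl.capture("scene"); save(c,"s6.png",(180,130,380,290),4)
plan(470,215,150,89.6)
E
```

```text
tcp [580.1 122.8  73.4] tilt [ 0.0052 -0.0048 -1.    ] jaw 89.54 q6 -1.52 shift [110.4  90.9 -77.6] turn -0.06
```

View pics/w6.png

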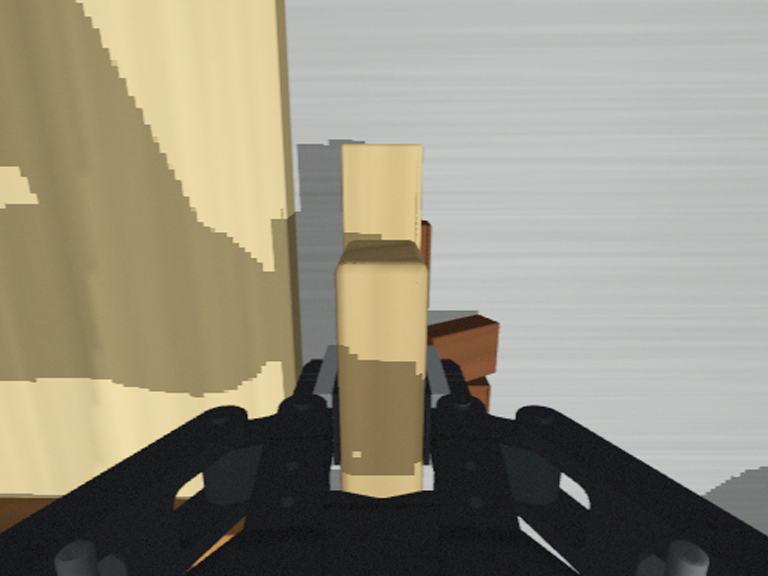

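View pics/s6.png

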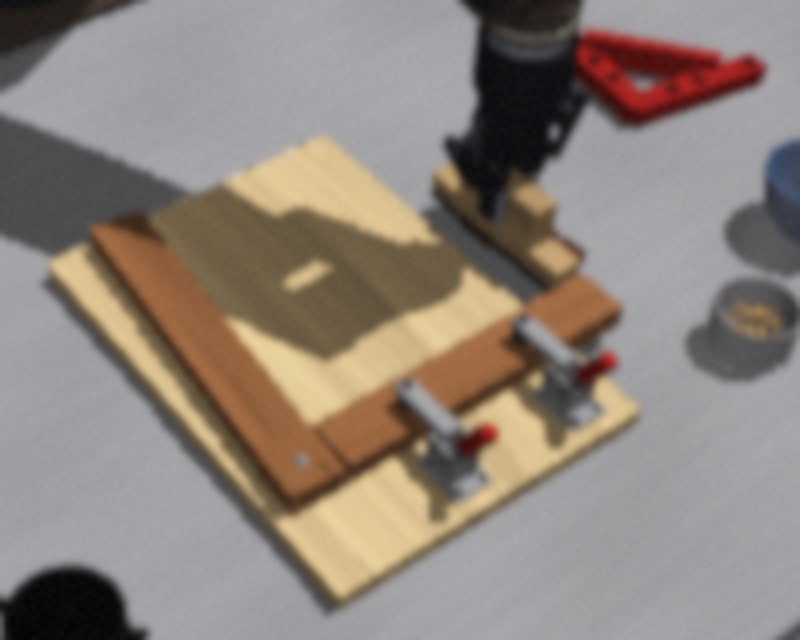

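>>> arm_command --motion '[[15,[0,-2,-40],0],[15,[10,0,-75],0],[15,[40,30,-78],0],[15,[70,60,-78],0],[15,[110,91,-78],0],[15,[110,91,-78],0],[15,[110,91,-40],0],[15,[110,91,-10],0],[15,[110,91,8],0],[15,[110,91,16],0],[15,[110,91,16],0]]'

```text
time: 10.23
tcp_pos: [470.8, 214.0, 56.0]
orientation: [0.014, 3.139, -0.009]
ft_force: [0.2, 0.8, -1.2]
grip_width: 23.5
```

```bash
python3 - <<'E'
from h import *
c=ctrl.capture("wrist"); save(c,"w7.png",None,1.5)
plan(470,215,55,89.6)
E
```

```text
tcp [471.6 214.2  56.5] tilt [ 0.0054 -0.005  -1.    ] jaw 89.49 q6 -1.32 shift [1.6 0.8 1.5] turn -0.11
```

View pics/w7.png

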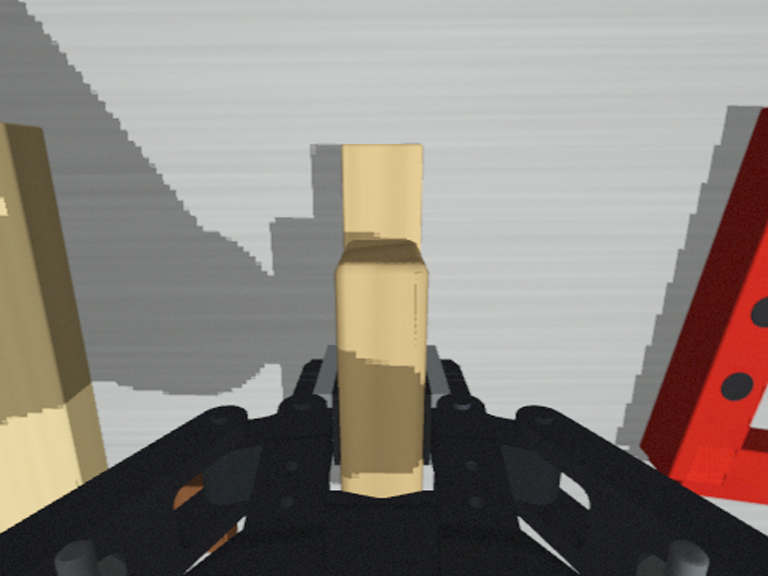

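>>> arm_command --motion '[[15,[0,0,1.5],0],[15,[0,0,1.5],0],[70,[0,0,1.5],0],[70,[0,0,1.5],0],[70,[0,0,1.5],0],[70,[0,0,1.5],0],[70,[0,0,1.5],0],[70,[0,0,1.5],0],[60,[0,0,-30],0],[60,[0,0,-70],0],[60,[0,0,-110],0],[60,[0,0,-150],0]]'

```text
time: 11.28
tcp_pos: [470.2, 214.8, 207.8]
orientation: [0.014, 3.137, -0.008]
ft_force: [0.6, 0.4, 0.2]
grip_width: 60.2
```

```bash
python3 - <<'E'
from h import *
c=ctrl.capture("wrist"); save(c,"w8.png",None,1.5)
np.save("w8.npy",c,allow_pickle=True)
c=ctrl.capture("top"); save(c,"t8.png",(80,110,310,310),3)
for d in ctrl.mark_of("top","chip1")[:5]: print(round(d["conf"],2),np.round(d["location"],1),np.round(onz(c,d["location"],0))[:2])
plan(478,404,260,0)
E
```

```text
0.64 [212.4 190.7] [561. 125.]
0.44 [201.2 174.1] [621. 167.]
0.4 [205.2 183.1] [588. 151.]
tcp [473.2 215.6 211.4] tilt [ 0.0149 -0.0027 -0.9999] jaw 89.51 q6 -1.32 shift [ -3.9 188.3 -49. ] turn 89.51
```

View pics/w8.png

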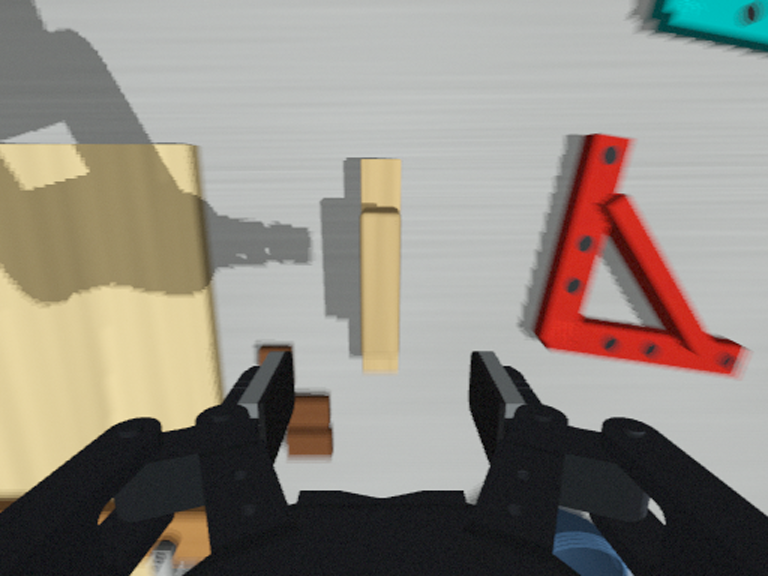

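View pics/t8.png

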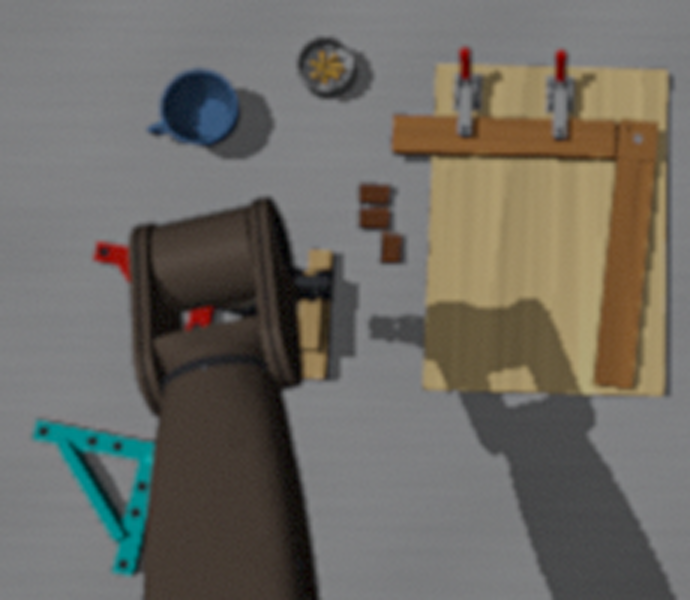

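>>> arm_command --motion '[[40,[-4,120,-30],-30],[40,[-4,120,-30],-30],[40,[-4,120,-30],-30],[40,[-4,120,-30],-30],[40,[-4,120,-30],-30],[40,[-4,120,-30],-30],[40,[-4,120,-30],-30]]'

```text
time: 12.02
tcp_pos: [477.1, 334.6, 239.3]
orientation: [-0.793, 3.029, -0.011]
ft_force: [-0.3, 0.5, -0.5]
grip_width: 39.9
```

```bash
python3 - <<'E'
from h import *
c=ctrl.capture("wrist"); save(c,"w9.png",None,1.5)
np.save("w9.npy",c,allow_pickle=True)
for t in ["square","square_heel"]:
  for d in ctrl.mark_of("wrist",t)[:3]: print(t,round(d["conf"],2),np.round(d["location"],1),np.round(onz(c,d["location"],0))[:2])
plan(478,404,160,125)
E
```

```text
square 0.93 [445.8  56.9] [265. 457.]
square 0.73 [305.1 190.7] [472. 403.]
square_heel 0.64 [231.1 201.7] [531. 329.]
square_heel 0.61 [364.3  66. ] [317. 384.]
tcp [477.6 334.5 240.3] tilt [ 0.0135 -0.0035 -0.9999] jaw 119.34 q6 -1.64 shift [-33.6  61.2  80. ] turn -5.66
```

View pics/w9.png

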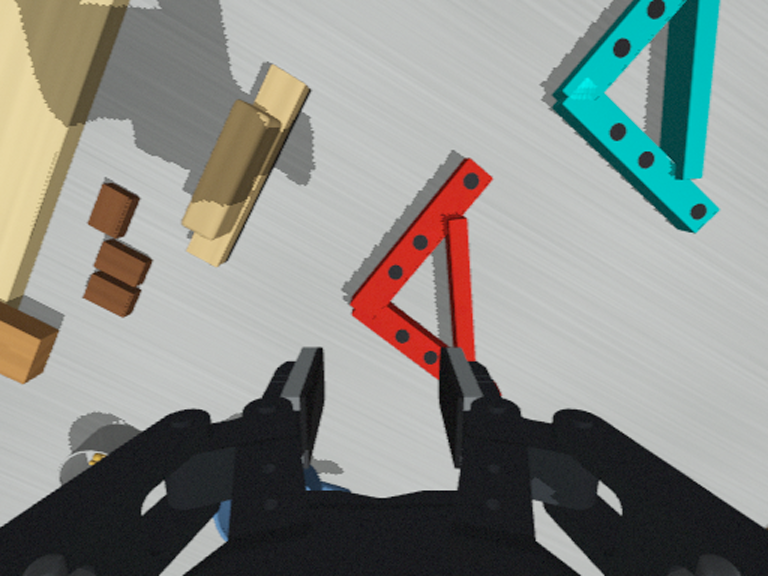

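```bash
python3 - <<'E'
from h import *
f=lambda p:(np.array(p)+.5)/1.5-.5
c=np.load("w9.npy",allow_pickle=True).item()
for n,p,z in [("tipA out",(467,157),22),("tipA in",(492,178),22),("heel",(351,306),22),("br L0",(448,219),32),("br R0",(467,217),32),("br R1",(474,355),32),("br L1",(455,345),32)]:
    print(n,np.round(onz(c,f(p),z)[:2],1))
c=np.load("w8.npy",allow_pickle=True).item();print("w8")
for n,p,z in [("tipA out",(591,134),22),("tipA in",(634,137),22),("heel",(540,345),22),("tipB out",(739,376),22),("tipB in",(747,346),22),("brR0",(622,196),32),("brR1",(709,338),32),("brL0",(606,212),32),("brL1",(688,340),32)]:
    print(n,np.round(onz(c,f(p),z)[:2],1))
E
```

```text
tipA out [382.8 350.7]
tipA in [386.3 374.6]
heel [524.3 331. ]
br L0 [427.2 360.4]
br R0 [419.2 371.7]
br R1 [508.9 435.2]
br L1 [509.1 417.5]
w8
tipA out [382.4 350.8]
tipA in [384.5 378.9]
heel [529.7 331. ]
tipB out [555.9 483.1]
tipB in [531.5 483.8]
brR0 [421.3 371.1]
brR1 [520.9 446.7]
brL0 [431.6 362.1]
brL1 [522.3 432.1]
```

```bash
python3 - <<'E'
from h import *
plan(474.6,404.6,110,127)
E
```

```text
tcp [477.6 334.5 240.3] tilt [ 0.0135 -0.0035 -0.9999] jaw 119.34 q6 -1.64 shift [-30.4  63.8 130. ] turn -7.66
```

>>> arm_command --motion '[[40,[-30.4,63.8,30],-7.7],[40,[-30.4,63.8,60],-7.7],[40,[-30.4,63.8,95],-7.7],[40,[-30.4,63.8,130],-7.7],[40,[-30.4,63.8,130],-7.7],[40,[-30.4,63.8,130],-7.7],[40,[-30.4,63.8,130],-7.7]]'

```text
time: 12.75
tcp_pos: [476.0, 404.6, 112.1]
orientation: [-0.992, 2.966, -0.011]
ft_force: [1.1, -0.2, 0.8]
grip_width: 40.2
```

```bash
python3 - <<'E'
from h import *
c=ctrl.capture("wrist"); save(c,"w10.png",None,1.5)
np.save("w10.npy",c,allow_pickle=True)
plan(474.6,404.6,29,127)
E
```

```text
tcp [476.7 405.1 113.5] tilt [ 1.830e-02 -7.000e-04 -9.998e-01] jaw 126.97 q6 -1.66 shift [ 3.2  1.9 84.5] turn -0.03
```

View pics/w10.png

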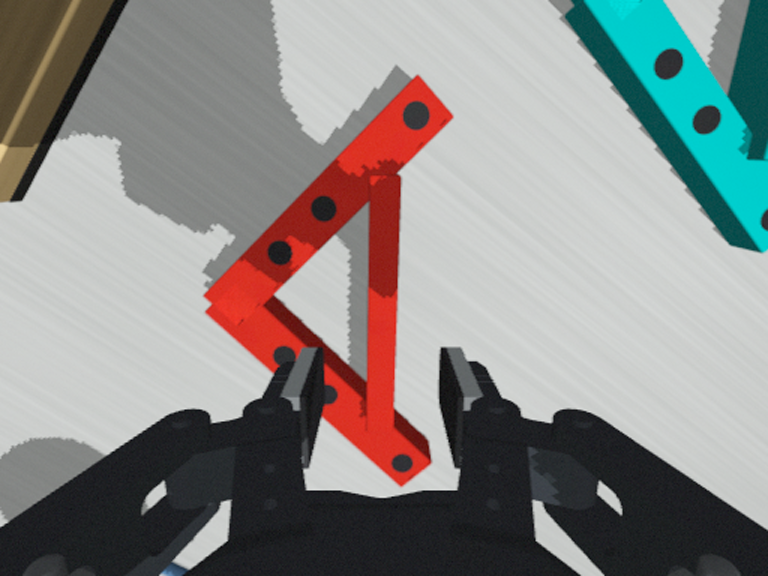

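```bash
python3 - <<'E'
from h import *
f=lambda p:(np.array(p)+.5)/1.5-.5
c=np.load("w10.npy",allow_pickle=True).item()
for n,p,z in [("tipA out",(416,75),22),("tipA in",(453,117),22),("heelA",(206,294),22),("heelB",(206,311),22),("tipB out",(402,486),22),("tipB in",(430,461),22),("brL0",(371,176),32),("brR0",(400,178),32),("brR1",(392,430),32),("brL1",(367,430),32)]:
    print(n,np.round(onz(c,f(p),z)[:2],1))
s=ctrl.read_state(); print(s["tcp_pos"],s["joint_vel"],s["ft_force"])
E
```

```text
tipA out [383.  352.2]
tipA in [386.5 375.6]
heelA [522.6 330.2]
heelB [530.2 334.7]
tipB out [553.4 476.3]
tipB in [531.  478.5]
brL0 [427.8 361.9]
brR0 [420.9 372.4]
brR1 [522.8 445.8]
brL1 [530.6 435.5]
[476.7216916  405.10311782 113.52170872] [ 0.00163455 -0.01766595 -0.01521369  0.00213354 -0.00350456 -0.00187314] [0.24742726 0.6242599  0.33970971]
```

```bash
python3 - <<'E'
from h import *
plan(475.6,404,28,125.9)
E
```

```text
tcp [476.7 405.1 113.5] tilt [ 1.830e-02 -7.000e-04 -9.998e-01] jaw 126.97 q6 -1.66 shift [ 2.8  0.8 85.5] turn 1.07
```

>>> arm_command --motion '[[40,[2.8,0.8,20],1.1],[40,[2.8,0.8,45],1.1],[40,[2.8,0.8,65],1.1],[40,[2.8,0.8,78],1.1],[40,[2.8,0.8,84],1.1],[40,[2.8,0.8,84],1.1],[40,[2.8,0.8,84],1.1]]'

```text
time: 13.38
tcp_pos: [476.6, 404.5, 31.2]
orientation: [-0.961, 2.97, -0.009]
ft_force: [0.1, 0.1, 0.3]
grip_width: 40.0
```

```bash
python3 - <<'E'
from h import *
c=ctrl.capture("wrist"); save(c,"w11.png",None,1.5)
plan(475.6,404,28,125.9)
E
```

```text
tcp [476.8 404.7  31.5] tilt [ 0.0212  0.0011 -0.9998] jaw 125.86 q6 -1.64 shift [1.5 0.2 3.5] turn -0.04
```

View pics/w11.png

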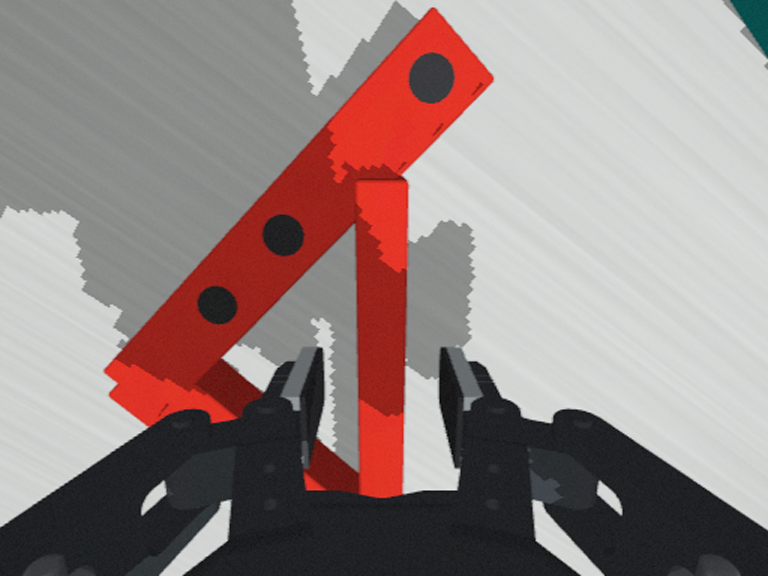

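>>> arm_command --motion '[[5,[1.2,0.2,2],0],[5,[1.2,0.2,2],0],[5,[1.2,0.2,2],0],[5,[1.2,0.2,2],0],[5,[1.2,0.2,2],0],[5,[1.2,0.2,2],0],[5,[1.2,0.2,2],0]]'

```text
time: 14.02
tcp_pos: [476.7, 404.7, 31.0]
orientation: [-0.96, 2.967, -0.008]
ft_force: [-0.7, -2.2, 5.4]
grip_width: 12.9
```

```bash
python3 - <<'E'
from h import *
c=ctrl.capture("wrist"); save(c,"w12.png",None,1.5)
np.save("w12.npy",c,allow_pickle=True)
plan(475.6,404,150,125.9)
E
```

```text
tcp [476.7 404.7  31.1] tilt [ 0.0231  0.0024 -0.9997] jaw 125.85 q6 -1.64 shift [  -1.1   -1.3 -118.9] turn -0.05
```

View pics/w12.png

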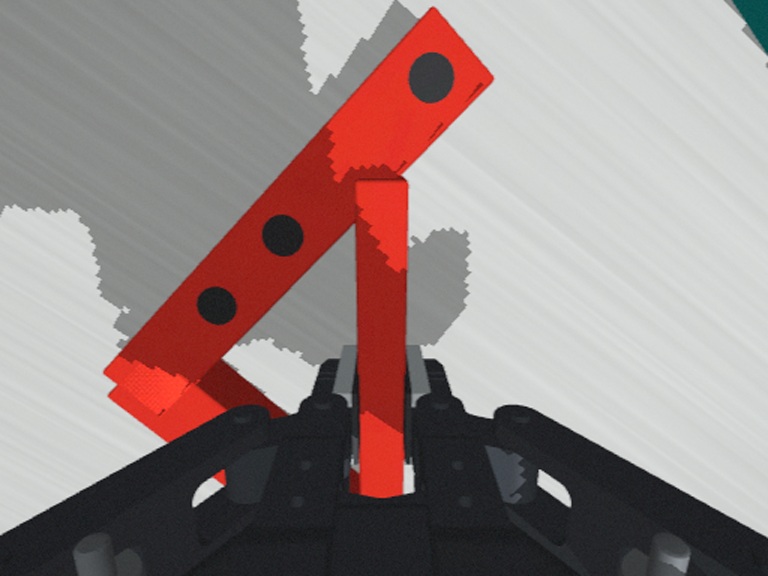

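>>> arm_command --motion '[[5,[-0.5,-0.5,-25],0],[5,[-1,-1,-60],0],[5,[-1,-1,-95],0],[5,[-1,-1,-115],0],[5,[-1,-1,-115],0],[5,[-1,-1,-115],0]]'

```text
time: 14.57
tcp_pos: [475.3, 404.2, 146.0]
orientation: [-0.96, 2.967, -0.007]
ft_force: [0.1, 0.4, -3.8]
grip_width: 13.0
```

```bash
python3 - <<'E'
from h import *
plan(584,-39,145,134.6)
print(ctrl.read_state()["ft_force"],ctrl.read_state()["grip_width"])
E
```

```text
tcp [475.3 404.2 146. ] tilt [ 0.0236  0.0028 -0.9997] jaw 125.85 q6 -1.65 shift [ 171.5 -422.9    2.3] turn -8.75
[ 0.06438331  0.4278442  -3.83154357] 12.966298363841851
```

>>> arm_command --motion '[[5,[171.5,-423,2],-8.7],[5,[171.5,-423,2],-8.7],[5,[171.5,-423,2],-8.7],[5,[171.5,-423,2],-8.7],[5,[171.5,-423,2],-8.7],[5,[171.5,-423,2],-8.7],[5,[171.5,-423,2],-8.7],[5,[171.5,-423,2],-8.7],[5,[171.5,-423,2],-8.7],[5,[171.5,-423,2],-8.7],[5,[171.5,-423,2],-8.7],[5,[171.5,-423,2],-8.7]]'

```text
time: 15.57
tcp_pos: [583.7, -45.7, 141.8]
orientation: [-1.175, 2.894, -0.011]
ft_force: [0.5, -0.1, -3.5]
grip_width: 13.0
```

```bash
python3 - <<'E'
from h import *
plan(584,-39,145,134.6)
E
```

```text
tcp [583.7 -45.7 141.8] tilt [ 1.990e-02  3.000e-04 -9.998e-01] jaw 134.2 q6 -2.6 shift [-4.9  4.6 -3.2] turn -0.4
```

>>> arm_command --motion '[[5,[-4.9,4.6,0],-0.4],[5,[-4.9,4.6,15],-0.4],[5,[-4.9,4.6,35],-0.4],[5,[-4.9,4.6,50],-0.4],[5,[-4.9,4.6,50],-0.4],[5,[-4.9,4.6,50],-0.4]]'

```text
time: 16.07
tcp_pos: [582.4, -37.1, 88.4]
orientation: [-1.19, 2.894, -0.004]
ft_force: [-0.2, 0.3, -3.2]
grip_width: 12.9
```

```bash
python3 - <<'E'
from h import *
c=ctrl.capture("wrist"); save(c,"w13.png",None,1.5)
np.save("w13.npy",c,allow_pickle=True)
c=ctrl.capture("scene"); save(c,"s13.png",(180,130,380,290),4)
c=ctrl.capture("top"); save(c,"t13.png",(210,110,310,260),4)
plan(584,-39,50,134.6)
E
```

```text
tcp [585.5 -38.4  92.5] tilt [ 0.021   0.     -0.9998] jaw 134.65 q6 -2.59 shift [ 2.1  1.2 42.4] turn 0.05
```

View pics/w13.png

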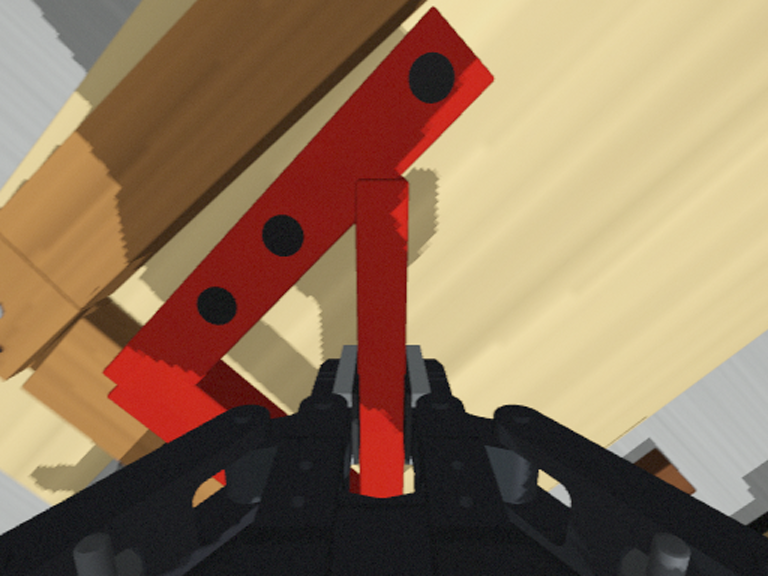

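View pics/s13.png

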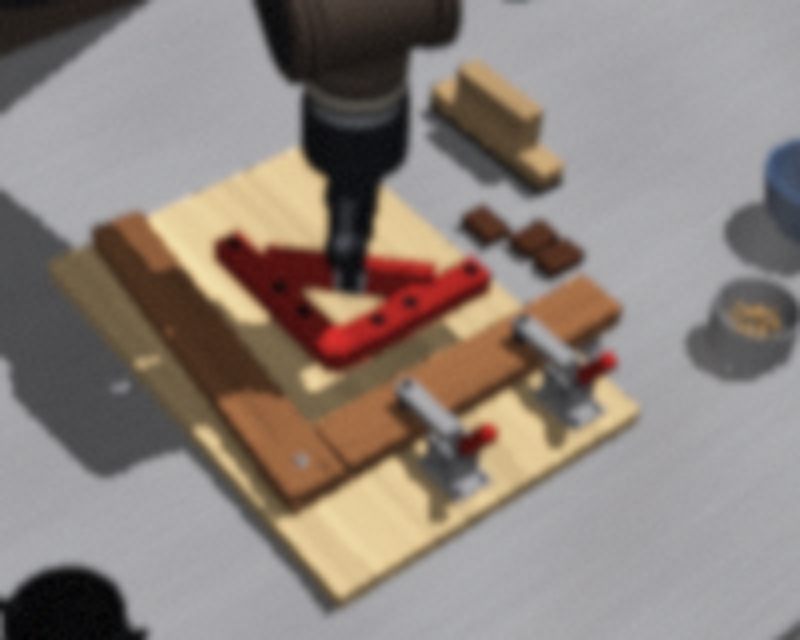

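View pics/t13.png

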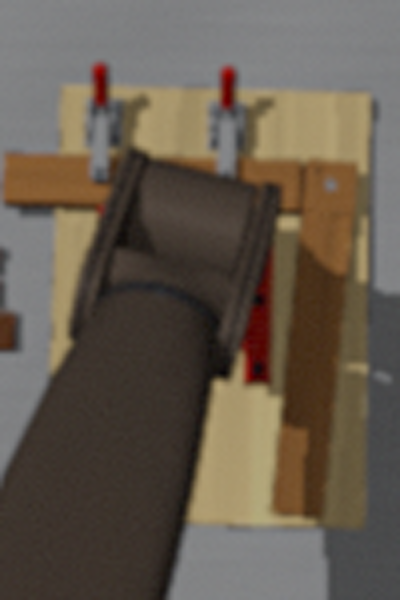

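>>> arm_command --motion '[[5,[2,1.2,15],0],[5,[2,1.2,28],0],[5,[2,1.2,37],0],[5,[2,1.2,41],0],[5,[2,1.2,41],0],[5,[2,1.2,41],0],[5,[2,1.2,41],0]]'

```text
time: 16.8
tcp_pos: [584.6, -39.1, 52.0]
orientation: [-1.186, 2.887, -0.013]
ft_force: [0.4, -0.4, -3.5]
grip_width: 12.8
```

```bash
python3 - <<'E'
from h import *
c=ctrl.capture("wrist"); save(c,"w14.png",None,1.5)
np.save("w14.npy",c,allow_pickle=True)
c=ctrl.capture("scene"); save(c,"s14.png",(180,130,380,290),4)
plan(584,-39,49,134.6)
print(ctrl.read_state()["ft_force"])
E
```

```text
tcp [584.6 -39.1  52.1] tilt [ 2.220e-02 -3.000e-04 -9.998e-01] jaw 134.65 q6 -2.6 shift [0.4 0.5 3.1] turn 0.05
[-0.07636866  0.19186964 -3.0978531 ]
```

View pics/w14.png

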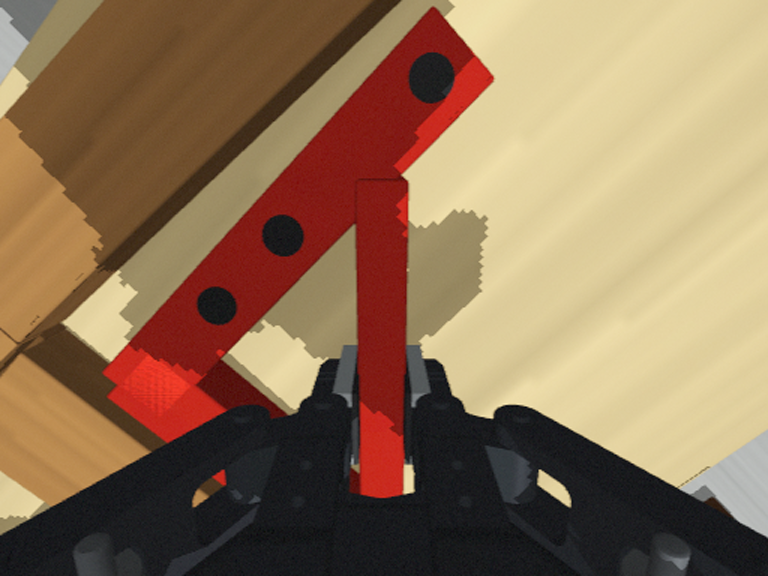

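View pics/s14.png

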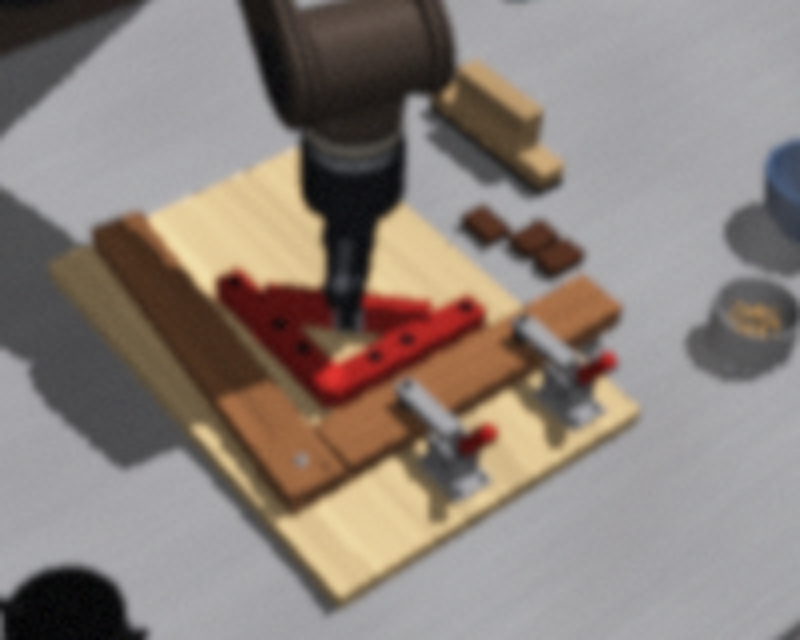

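```bash
python3 - <<'E'
from h import *
f=lambda p:(np.array(p)+.5)/1.5-.5
c=np.load("w14.npy",allow_pickle=True).item()
for n,p,z in [("tipA out",(433,7),43),("heelA",(103,372),43),("heelB",(109,393),43),("legB",(180,445),43),("st1",(390,0),40),("st2",(40,322),40),("rail1",(22,355),40),("rail2",(160,455),40),("railbot1",(64,322),18),("railbot2",(195,424),18),("stbot",(403,5),18),("stbot",(105,270),18)]:
    w=onz(c,f(p),z); print(n,np.round(w[:2],1), np.round([w[1]+134.5-.007*(660.5-w[0]),660.5-w[0]+.007*(w[1]+134.5)],1))
E
```

```text
tipA out [ 499.3 -105.1] [ 28.3 161.4]
heelA [ 643.1 -106.2] [28.1 17.6]
heelB [ 648.  -100.5] [33.9 12.8]
legB [647.3 -72.2] [62.2 13.7]
st1 [ 505.1 -114.5] [ 18.9 155.5]
st2 [ 645.3 -130.9] [ 3.5 15.2]
rail1 [ 659.4 -128.9] [5.6 1.2]
rail2 [658.2 -74.4] [60.1  2.7]
railbot1 [ 658.  -132.1] [2.4 2.5]
railbot2 [657.8 -71. ] [63.5  3.1]
stbot [ 498.5 -115.5] [ 17.9 162.1]
stbot [ 630.6 -132.6] [ 1.7 29.9]
```

>>> arm_command --motion '[[5,[0,0,2],0],[5,[0,0,3.5],0],[5,[0,0,3.5],0],[5,[-3,-3,3.5],0],[5,[-5.7,-5.6,3.5],0],[5,[-7,-7,3.5],0],[5,[-7.8,-7.7,3.5],0],[5,[-7.8,-7.7,3.5],0],[5,[-7.8,-7.7,3.5],0]]'

```text
time: 17.65
tcp_pos: [594.8, -39.1, 49.1]
orientation: [-1.185, 2.891, -0.01]
ft_force: [-6.2, -1.3, 3.7]
grip_width: 12.9
```

```bash
python3 - <<'E'
from h import *
plan(584,-39,49,134.6)
s=ctrl.read_state();print(s["ft_force"],s["wrist_torque"])
c=ctrl.capture("wrist"); save(c,"w15.png",None,1.5)
E
```

```text
tcp [594.8 -39.1  49.1] tilt [ 1.880e-02  6.000e-04 -9.998e-01] jaw 134.58 q6 -2.59 shift [ 7.6  7.7 -0.1] turn -0.02
[-6.22062852 -1.25691922  3.6820432 ] [ 0.32799041  0.81166039 -0.20688227]
```

View pics/w15.png

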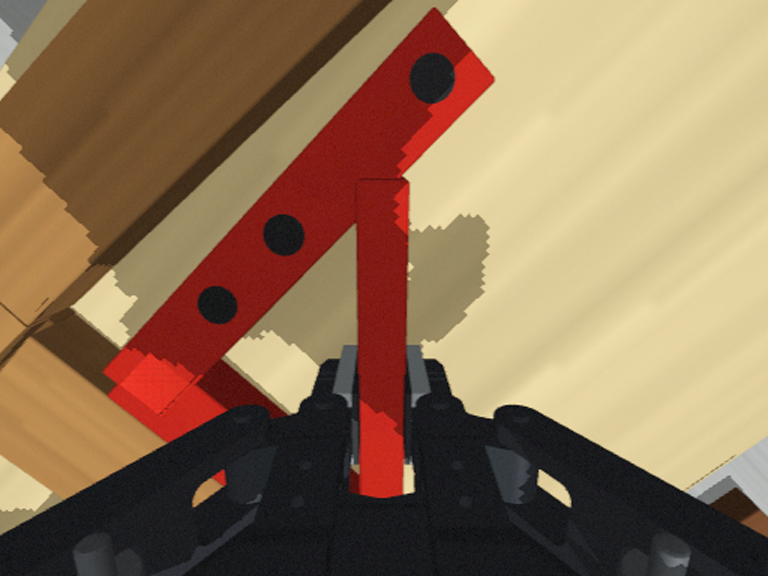

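>>> arm_command --motion '[[5,[2.1,-3.5,0.3],0],[5,[4.9,-6.4,0.3],0],[5,[7.7,-9.3,0.3],0],[5,[10.5,-12.1,0.3],0],[5,[12.7,-14.2,0.3],0],[5,[14.8,-16.3,0.3],0],[5,[16.2,-17.8,0.3],0],[5,[17.6,-19.2,0.3],0],[5,[17.6,-19.2,0.3],0],[5,[17.6,-19.2,0.3],0]]'

```text
time: 18.53
tcp_pos: [594.6, -63.2, 49.0]
orientation: [-1.184, 2.894, -0.002]
ft_force: [-5.4, 5.1, 5.2]
grip_width: 13.1
```

```bash
python3 - <<'E'
from h import *
plan(595,-67,49,134.6)
s=ctrl.read_state();print(s["ft_force"],s["wrist_torque"])
c=ctrl.capture("wrist"); save(c,"w16.png",None,1.5)
E
```

```text
tcp [594.6 -63.2  49. ] tilt [ 0.0146  0.0048 -0.9999] jaw 134.49 q6 -2.63 shift [ 2.4 -3.  -0. ] turn -0.11
[-5.35083873  5.05911287  5.24945474] [ 1.20837679  0.76917906 -0.07623506]
```

View pics/w16.png

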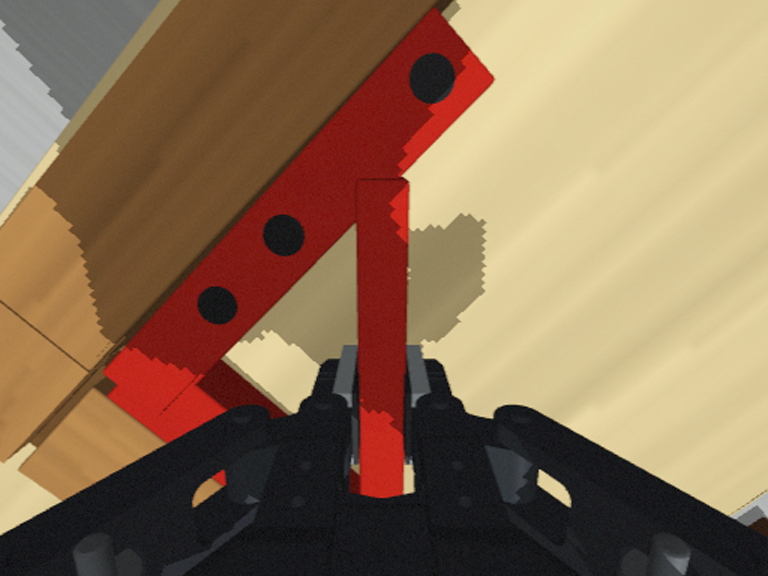

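>>> arm_command --motion '[[5,[0.7,-2.1,0.2],0],[5,[2.1,-3.5,0.2],0],[5,[3.5,-5,0.2],0],[5,[4.2,-5.7,0.2],0],[5,[4.2,-5.7,0.2],0],[5,[4.2,-5.7,0.2],0]]'

```text
time: 19.08
tcp_pos: [594.4, -66.7, 49.0]
orientation: [-1.184, 2.895, 0.01]
ft_force: [-6.5, 11.1, 5.9]
grip_width: 12.7
```

```bash
python3 - <<'E'
from h import *
plan(595,-67,49,134.6)
s=ctrl.read_state();print(s["ft_force"],s["wrist_torque"])
c=ctrl.capture("wrist"); save(c,"w17.png",None,1.5)
np.save("w17.npy",c,allow_pickle=True)
E
```

```text
tcp [594.4 -66.7  49. ] tilt [ 0.0101  0.0111 -0.9999] jaw 134.47 q6 -2.64 shift [-0.2 -0.6 -0. ] turn -0.13
[-6.46650157 11.05892805  5.86085907] [1.6548491  0.55961538 0.04616929]
```

View pics/w17.png

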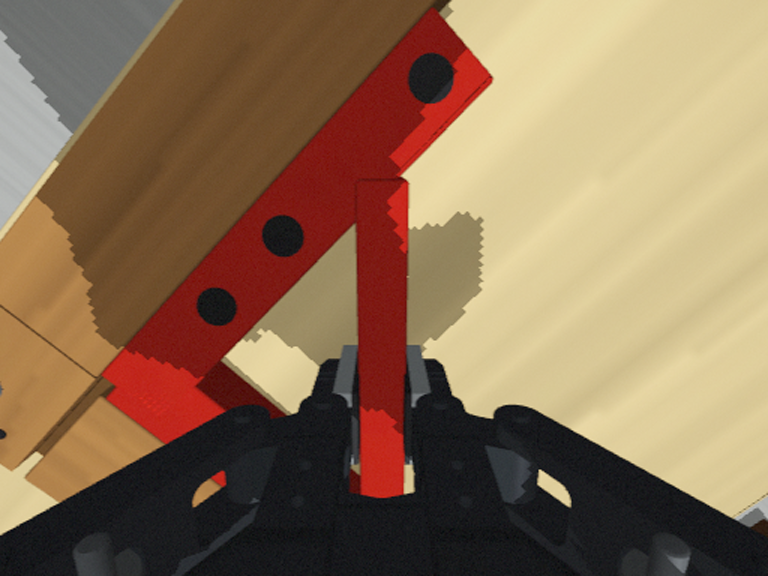

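```bash
python3 - <<'E'
from h import *
c=np.load("w17.npy",allow_pickle=True).item()
g=cv2.cvtColor(c["frame"],cv2.COLOR_RGB2GRAY).astype(float)
f=lambda p:(np.array(p)+.5)/1.5-.5
def edge(p0,p1,img,n=60,w=5):
    p0,p1=f(p0),f(p1); d=(p1-p0)/np.linalg.norm(p1-p0); nn=np.array([-d[1],d[0]]); out=[]
    for t in np.linspace(0.05,.95,n):
        q=p0+t*(p1-p0); s=np.arange(-w,w+.01,.25)
        pts=(q+s[:,None]*nn).astype(np.float32)
        v=cv2.remap(img.astype(np.float32),pts[:,0].reshape(1,-1),pts[:,1].reshape(1,-1),cv2.INTER_LINEAR)[0]
        gr=np.abs(np.gradient(cv2.GaussianBlur(v.reshape(1,-1),(0,0),2)[0])); i=gr[3:-3].argmax()+3
        out.append(q+s[i]*nn)
    return np.array(out)
def ang(p,z,nm):
    w=np.array([onz(c,q,z)[:2] for q in p]); 
    for _ in range(3):
        vx,vy,x0,y0=cv2.fitLine(w.astype(np.float32),cv2.DIST_HUBER,0,.01,.01).ravel()
        r=np.abs((w-[x0,y0])@[-vy,vx]); w=w[r<max(1,2*np.median(r))]
    print(nm,"angle",round(np.degrees(np.arctan2(vy,vx))%180,2),"at y of board x coord",round(y0,1),x0,"n",len(w),"rms",r.std())
rgb=c["frame"].astype(float); red=rgb[:,:,0]-rgb[:,:,1]
ang(edge((183,0),(62,160),g),40,"stile outer")
ang(edge((425,20),(125,350),red),40,"square/stile interface")
ang(edge((484,84),(395,172),g),18+22,"leg inner")
ang(edge((112,396),(220,483),red),40,"square/rail interface")
ang(edge((408,190),(404,400),red),50,"brace R")
E
```

```text
stile outer angle 179.51 at y of board x coord -178.3 572.26245 n 60 rms 0.03206607306796344
square/stile interface angle 179.51 at y of board x coord -133.3 566.8529 n 60 rms 0.027726379911824098
leg inner angle 179.52 at y of board x coord -109.1 523.17395 n 60 rms 0.026834192432005036
square/rail interface angle 89.6 at y of board x coord -107.9 658.8047 n 43 rms 0.21814247816477847
brace R angle 44.48 at y of board x coord -85.6 565.17755 n 60 rms 0.07277017414294347
```

>>> arm_command --motion '[[5,[0.7,-3.5,0.1],0],[5,[0.7,-3.5,0.1],0],[5,[0.7,-3.5,0.1],0],[5,[0.7,-3.5,0.1],0],[5,[0.7,-3.5,0.1],0],[5,[0.7,-3.5,0.1],0]]'

```text
time: 19.63
tcp_pos: [594.6, -66.8, 49.1]
orientation: [-1.186, 2.899, 0.021]
ft_force: [-9.8, 10.0, 9.7]
grip_width: 12.7
```

```bash
python3 - <<'E'
from h import *
plan(595,-67,49,134.6)
s=ctrl.read_state();print(s["ft_force"],s["wrist_torque"],s["joint_vel"],s["grip_width"])
c=ctrl.capture("scene"); save(c,"s18.png",(180,130,380,290),4)
c=ctrl.capture("wrist"); save(c,"w18.png",None,1.5)
np.save("w17.npy",c,allow_pickle=True)
s=ctrl.read_state();print(s["ft_force"],s["time"])
E
```

```text
tcp [594.6 -66.8  49.1] tilt [ 0.004   0.0161 -0.9999] jaw 134.5 q6 -2.65 shift [-0.1 -0.5  0.1] turn -0.1
[-9.82673413  9.96853807  9.73605612] [ 1.1480733   0.89090798 -0.03002489] [-6.46786172e-05  1.49651468e-04 -1.29932892e-03  1.97716167e-03
 -3.46348137e-04 -1.37891512e-03] 12.749175538765561
[-9.38872755 10.28136075  7.55577912] 19.7333
```

View pics/s18.png

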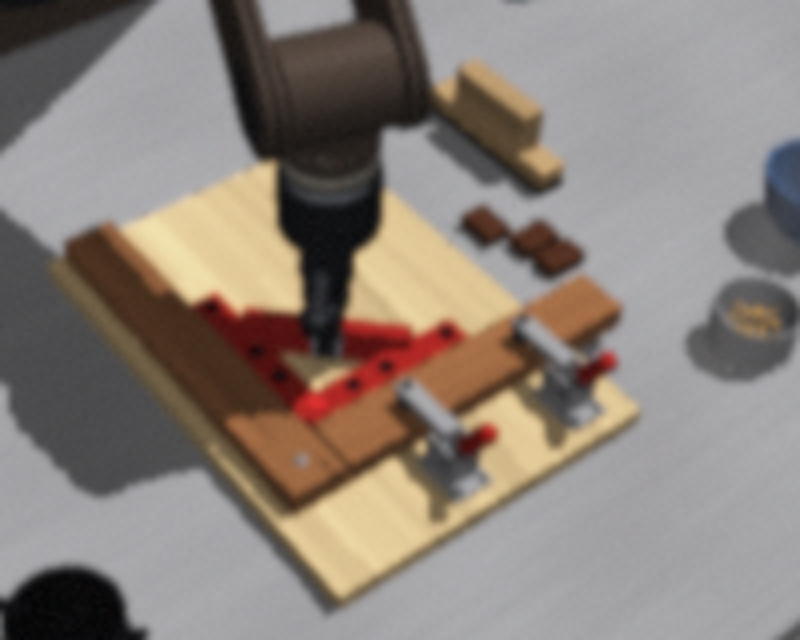

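View pics/w18.png

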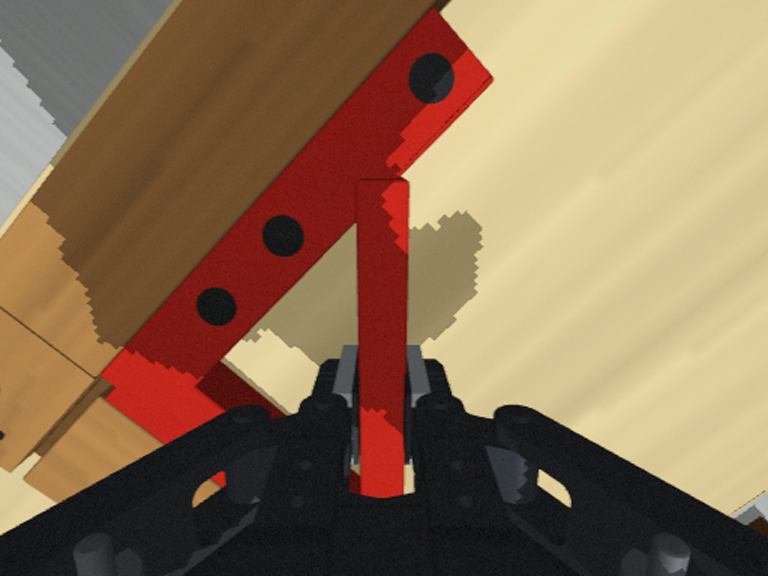

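```bash
python3 - <<'E'
from h import *
print(ctrl.finish_job())
s=ctrl.read_state();print(s["time"],s["ft_force"],s["tcp_pos"],s["grip_width"])
E
```

```text
the job is handed in; nothing more can be done
None
the job is handed in; nothing more can be done
```

I swept the three chips off the board's far +x edge with the scraper held in the gripper. I then stood the scraper on the counter, clear of the board. I picked up the red square by its brace, seated it against the rail, and used it to swing the stile flush. The job was handed in at about 19.7 s with the square still gripped and pressed; no verdict is reported.

- **Angles:** In the last but one wrist picture, the stile's outer edge and the square/stile edge both read 179.51°. The square/rail edge read 89.6°. Square and stile are therefore true to the rail within about 0.002 rad. I did not re-measure this after the final, slightly harder press.
- **Force:** The wrist sensor showed about 9.4 N reacting from the rail, 10.3 N from the stile and 7.6 N from the board. These are totals at the wrist and include friction; I could not read each contact separately.
- **Tilt:** The gripper's tilt had shifted by about 0.024 rad since the grasp. If the square followed it, it is still inside the 0.05 rad limit with the heel pressed down. I did not measure the square's own tilt.
- **Chips, scraper and other items:** The last scene picture shows the chips and scraper off the board. The cup and tin appear undisturbed, and the arm never worked near the pitcher.

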